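# Snap a charger case shut in the hand press

## Robot

A 6-joint arm with a two-finger parallel gripper is mounted at the origin on the work surface. World frame = base frame: x ahead of the robot, y to its left, z up, the work surface at z = 0. Lengths are in m, angles in degrees, forces in N, time in s.
With the tool pointing down it reaches from about 0.35 to 0.925 m from the base axis. Payload 6.4 kg.
Tool frame: the origin (TCP) lies on the centre line of the jaws, within the pads' length; the fingertips stand 14 mm ahead of it and the grasp point (between the pads) lies 5 mm behind it (nose_length is the distance from the TCP to the fingertips, in m); z points along the fingers, y is the line along which they close (so a half turn about z gives the same grasp; the last joint's range is limited). The gripper opens to 85 mm and grips with 20 to 120 N. Pads are 22 mm wide; open, the fingers measure 114 mm over their backs; the gripper's body (76 mm by 85 mm) begins 54 mm behind the grasp point. The pads swing forward as they close: fully open they stand 13 mm farther back than shut.
Start: joints at [56.832, 14.043, 89.255, -0, 76.702, -9.975], TCP at [0.256, 0.597, 0.245] pointing down, gripper open.
Joint ranges: [-179.41, 179.41], [-58.25, 129.5], [7.25, 145.43], [-54.29, 234.29], [11.92, 165.04], [-157.13, 157.13]. Speed limits (degrees/s): [147.25, 147.25, 180, 180, 180, 180].

## Interface

Orientations are given as a 3x3 rotation matrix whose columns are the frame's x, y, z axes.
In Python, from plant import * gives the robot as it stands.
- The arm moves only by the tool move_arm, never from a script. Its argument "commands" is a list of rows, each a list of 7 numbers: the shift along the world's x, y, z in m, then the turn, a rotation vector about the world's x, y, z in rad, then the finger opening in m, from 0 to 0.0854. A call has exactly 8 rows; each row is the pose to reach, as a shift and turn from the pose commanded when the call began; what a row does not reach only later rows make up. A row lasts 1/8 s, in which the tool goes at most 62.5 mm and 10.7 degrees, less where a joint would pass 70% of its speed; a pose out of reach is approached as far as the arm can. A call with a gripper value outside its range is refused whole. The fingers move at their own pace and stop on an object; "grip_force" is the grip in N (left out, the last holds). Time passes only in rows, so rows that repeat a pose let the fingers close, or fill a call up. It gives the time, the measured TCP pose, the force, the opening and the grip force at its end, in the units of the state.
- read_state(): the state, without advancing time (a new reading comes with each control period).
- grab_frame(name): name is "scene" or "top" or "wrist"; returns the picture (420x560x3 uint8, red, green, blue); there is no depth.
- camera_info(name): a dict with "vfov" (degrees; the focal length in pixels is half the picture's height over the tangent of half this angle, whatever the lens; pixels are square), "cx", "cy" (the principal point, pixels), "dist" ([k1, k2, p1, p2, k3] as OpenCV has them; the pictures are not rectified), "rvec" (rotation vector, rad) and "tvec" (3), from world to camera coordinates, as OpenCV has them. Camera axes: x right, y down, z forward; pixel columns grow to the right and rows downward; lengths in m; the calibration is good to about 2 mm. A picture is of the moment at which its call begins: read the wrist's pose just before it. camera_info takes no time and is no camera call; for the wrist camera it gives the pose at the moment of the call.
- finish_job(): hands the job in; it is judged then, once.
The state is a dict: "time": time; "q": joint angles; "qd": joint speeds; "effort": joint torques, N m; "tool_pos": TCP position; "orientation": TCP orientation; "contact_force": force on the tool from outside, world axes, zero at the start; "torque": the same for the moment, N m; "width": finger opening in m; "grip_force": force on a finger pad.
Only numpy, scipy, OpenCV 4.12 (cv2) and the standard library are available. Lean on these libraries where they do the work, as an engineer would, in place of code of your own. Each camera call takes 0.05 s, during which the arm holds its last target. There are 200 camera calls.

## Task

Swing the magnifier out from over the charger case in the hand press, so that no part of the lens hangs over the case, and leave it swung out. Then pull the press lever all the way down to its stop so that the ram snaps the case's cover shut, hold it down for about a second, and ease the sprung lever slowly back up until it is fully home, never letting it fly up. The closed case stays in its nest; leave the pen rack, the tray and the screwdriver alone.

Things in the scene. Friction and masses are not known exactly. Their poses are not given: they have to be found in the camera images.
- press: grey bench hand press, fixed, C-shaped: base plate 270 x 200 x 20 mm, column at the back (+x), head (160 mm long in x from -40 to 120 mm, 80 wide, 120 to 205 mm above the bench) reaching forward over the nest. Origin on the bench directly below the ram's axis; its -x is its front (towards the robot), +y its left, z up
- lever (a joint): angle of the press lever: 0 = fully home (up, sprung against a stop), 1.0 rad = down at its stop. Axis level, parallel to the press's y, 165 mm above the bench at press x = 0. Arm 170 mm long, pointing forward (-x), 0.7 rad above level at 0, 0.3 rad below level at 1.0. Full stroke lowers the ram 36 mm. Needs 8 to 18 N at the grip; springs up if let go
- lever_grip (a point): middle of the lever's grip: round black rubber bar, 24 mm diameter, 75 mm long, parallel to the press's y, at the lever's free end on the press's right. In the press frame at x = -170 cos(0.7 - lever), y = -130, z = 165 + 170 sin(0.7 - lever) mm. Its axes turn with the lever
- ram_foot (a point): centre of the underside of the ram's steel foot (60 x 50 mm, sprung, gives a few mm), 86.5 mm above the bench when the lever is home; the cover is shut at about 0.92 rad of lever
- lens_arm (a joint): angle of the magnifier's swing arm about an upright pivot at (30, 150) mm in the press frame: 0 = lens centre exactly below the ram, grows as the lens swings forward and to the left (clockwise from above), end stop at 1.5 rad; stiff, stays where it is left
- lens_center (a point): centre of the magnifier lens, a level round glass 98 mm across its black rim, 153 mm from its pivot, 75.5 mm above the bench (between case and ram foot)
- lens_knob (a point): point on the axis of the upright black knob at the end of the magnifier's handle: cylinder 22 mm in diameter, 73 to 125 mm above the bench; the point is 115 mm above the bench, 121 mm from the lens centre, 162 mm from the pivot, and at lens_arm = 0 at (-105, 60) mm in the press frame. The handle rod at its foot is 10 mm thick
- case: black charger case, 110 x 64 mm, long side along the press's x, lying in the low nest of the press (nest floor 26 mm above the bench, lips 10 mm high). Lower shell 18 mm thick, cover 10 mm thick; origin at the centre of the underside, z up
- cover (a joint): how far the case's cover is pressed down, m: 0 = standing 6 mm proud of the lower shell, 0.006 = shut. Top of the cover is 34 mm above the case's underside at 0, 28 mm when shut. Stiff snap fit, stays where it is
- rack: black foam rack 160 x 120 x 50 mm with black and blue pen handsets standing to 102 mm; origin at the centre of its underside; a bystander
- blister: clear plastic tray 150 x 140 x 25 mm filled with flat black devices; origin at the centre of its underside; a bystander
- driver: screwdriver with a black handle, lying flat on the bench, about 200 mm long; origin on its underside; a bystander

How it is judged (in metres and radians):
On the way, in this order (a step that is already met when the one before it is completed fails the run):
1. the lens is swung out: its centre more than 105 mm (level) from the ram's axis, the lever still home (horizontal distance between lens_center and ram_foot above 0.105 m and value of joint lever below 0.1 rad), for 0.2 s.
2. the lever is down at its stop (over 0.93 rad) with the cover pressed shut (over 4.5 mm), for half a second (value of joint lever above 0.93 rad and value of joint cover above 0.0045 m), for 0.5 s.
3. the lever is back home (under 0.04 rad) (value of joint lever below 0.04 rad), for 0.2 s.
At the end, for the whole second after the job is handed in: The lever is home (under 0.04 rad), the cover is shut (pressed down more than 4.5 mm of 6), the lens centre is more than 105 mm from the ram's axis seen from above, and the case lies flat and still in the nest (within 12 mm of the press axis, underside below 30 mm, tilt under 0.06 rad) (value of joint lever below 0.04 rad and value of joint cover above 0.0045 m and horizontal distance between lens_center and ram_foot above 0.105 m and horizontal distance between case and press below 0.012 m and height (world z) of case below 0.03 m and angle between case's own z axis and vertical below 0.06 rad and linear speed of case below 0.02 m/s); the robot touches nothing.
It fails at once if the lever flies up: it returns faster than 1.2 rad/s while still more than 0.15 rad from home (velocity of joint lever below -1.2 rad/s and value of joint lever above 0.15 rad).
It fails at once if the lever is pulled (over 0.2 rad) with the lens still over the case (value of joint lever above 0.2 rad and horizontal distance between lens_center and ram_foot below 0.1 m).
It fails at once if the pen rack, the tray or the screwdriver is shifted by more than 20 mm (distance of any of rack, blister, driver from where it was at the start of the episode above 0.02 m).
It also fails if it takes over 61 s, if anything falls off the work surface, if the arm or the gripper's body presses on something with over 40 N, if the wrist force passes 120 N, or if a joint passes its speed limit or range.

## Working session

There is one attempt and no reset: what is moved stays moved. The work goes in short steps, Python scripts to look and compute and a tool call to move; the robot and the scene stay as the last step left them, time stands still between calls to the robot, and variables do not carry over. Pictures are saved under pics/ and viewed, at most 10 in all, crops included, and the job is handed in when it is done.

Besides the shell and the picture viewer there is one more tool, called after "Emit:" as a command line: name --pt "numbers of a row" for each row, then --argument value for the rest. move_arm: Moves the arm, as the interface text tells. Its arguments: {"type":"object","properties":{"commands":{"type":"array","items":{"type":"array","items":{"type":"number"}}},"grip_force":{"type":"number"}},"required":["commands"]}

```bash
mkdir -p pics; python3 - <<'E'
from plant import *
import cv2
print({k:v for k,v in read_state().items()})
for n in("scene","top"):
    i=camera_info(n);print(n,i)
    cv2.imwrite(f"pics/{n}0.png",grab_frame(n)[:,:,::-1])
E
```

```text
{'time': 0.0, 'q': array([ 5.68317466e+01,  1.40841448e+01,  8.93262546e+01, -2.36403995e-04,
        7.67038763e+01, -9.97802029e+00]), 'qd': array([-0.07782172,  0.06462652,  0.08870609, -0.04288566,  0.06586102,
       -0.00809996]), 'effort': array([ 4.99452426e-05, -4.29502773e+01, -3.26133764e+01, -1.77814381e-04,
        5.42406226e-03, -4.45013609e-05]), 'tool_pos': array([0.25568028, 0.59700421, 0.24416742]), 'orientation': array([[-9.19202668e-01,  3.93783280e-01, -1.08782107e-03],
       [ 3.93784634e-01,  9.19201211e-01, -1.67171633e-03],
       [ 3.41632502e-04, -1.96501334e-03, -9.99998011e-01]]), 'contact_force': array([ 0.22536869, -0.96771219, -0.088254  ]), 'torque': array([ 0.00614701,  0.02753756, -0.02245503]), 'grip_force': 0.0, 'width': 0.08570544801206874}
scene {'vfov': 45.82113411578735, 'cx': 273.7620162554919, 'cy': 206.60090886448717, 'dist': array([-0.13038194,  0.        ,  0.        ,  0.        ,  0.        ]), 'rvec': array([ 0.71353262,  2.48246293, -1.33508385]), 'tvec': array([ 0.4734741 , -0.02707658,  1.80462047])}
top {'vfov': 54.703060360098334, 'cx': 274.3706195836889, 'cy': 205.01874312860107, 'dist': array([0.00363176, 0.        , 0.        , 0.        , 0.        ]), 'rvec': array([ 2.15754132, -2.11899897,  0.14633775]), 'tvec': array([-7.52349191e-04,  5.55318249e-01,  1.37801841e+00])}
```

View pics/scene0.png

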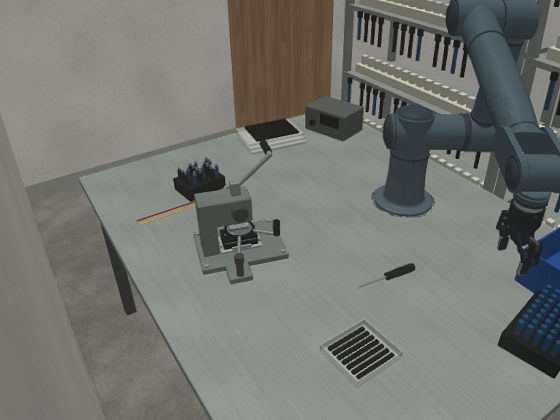

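View pics/top0.png

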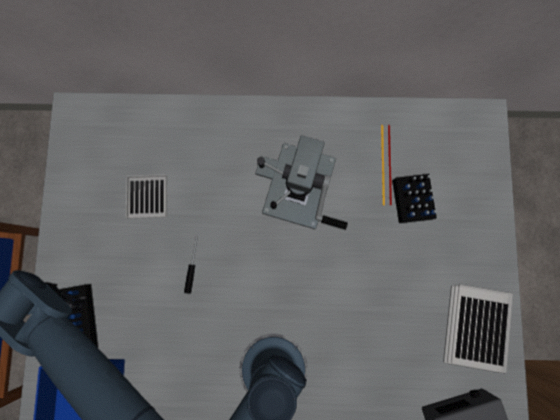

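The scene view shows the lens knob at about (277,228) and the lever grip at (266,147). In the top view the knob is at (273,205), the grip at (335,223) and the press head at (305,160). The rack is to the right of the press, with the tray and driver well to the left.

```bash
cat > h.py <<'E'
import numpy as np, cv2
def K(i):
    f=210/np.tan(np.radians(i["vfov"]/2)); return np.array([[f,0,i["cx"]],[0,f,i["cy"]],[0,0,1.]])
def ray(i,p):
    u=cv2.undistortPoints(np.array([[p]],float),K(i),np.array(i["dist"]))[0,0]
    R=cv2.Rodrigues(np.array(i["rvec"]))[0]; return -R.T@i["tvec"], R.T@np.array([u[0],u[1],1])
def onz(i,p,z):
    o,d=ray(i,p); return o+d*(z-o[2])/d[2]
def tri(a,p,b,q):
    o1,d1=ray(a,p);o2,d2=ray(b,q)
    s=np.linalg.lstsq(np.c_[d1,-d2],o2-o1,rcond=None)[0]
    x,y=o1+s[0]*d1,o2+s[1]*d2; return (x+y)/2,np.linalg.norm(x-y)
def proj(i,P):
    return cv2.projectPoints(np.array(P,float).reshape(-1,3),np.array(i["rvec"]),np.array(i["tvec"]),K(i),np.array(i["dist"]))[0][:,0]
E
python3 - <<'E'
from plant import *
from h import *
I={n:camera_info(n) for n in("scene","top")}
for n,boxes in (("scene",[(262,212,292,245),(255,135,280,160)]),("top",[(262,192,285,215),(315,208,355,235)])):
    g=cv2.cvtColor(cv2.imread(f"pics/{n}0.png"),6)
    for x0,y0,x1,y1 in boxes:
        m=(g[y0:y1,x0:x1]<50).astype(np.uint8)
        k,l,st,c=cv2.connectedComponentsWithStats(m)
        for j in range(1,k):
            if st[j,4]>8:
                r=cv2.minAreaRect(np.argwhere(l==j)[:,::-1].astype(np.float32))
                print(n,st[j]+[x0,y0,0,0,0],c[j]+[x0,y0],r[1],r[2])
A=cv2.imread("pics/scene0.png")[125:285,180:300]; B=cv2.imread("pics/top0.png")[125:240,240:360]
v=np.hstack([cv2.resize(A,(420,560),interpolation=2),cv2.resize(B,(380,364),interpolation=2).copy() if 0 else np.vstack([cv2.resize(B,(380,364),interpolation=2),np.zeros((196,380,3),np.uint8)])])
cv2.imwrite("pics/crop.png",v)
E
```

```text
scene [273 220   7  16  94] [276.43617021 227.4893617 ] (15.0, 6.0) 90.0
scene [255 135  25  19 179] [264.70391061 140.62011173] (18.0, 24.0) 90.0
top [271 201   6   8  35] [273.08571429 204.71428571] (5.0, 7.0) 0.0
top [321 216  26  13 183] [333.9726776  222.09289617] (25.394968032836914, 7.223457336425781) 16.389541625976562
```

View pics/crop.png

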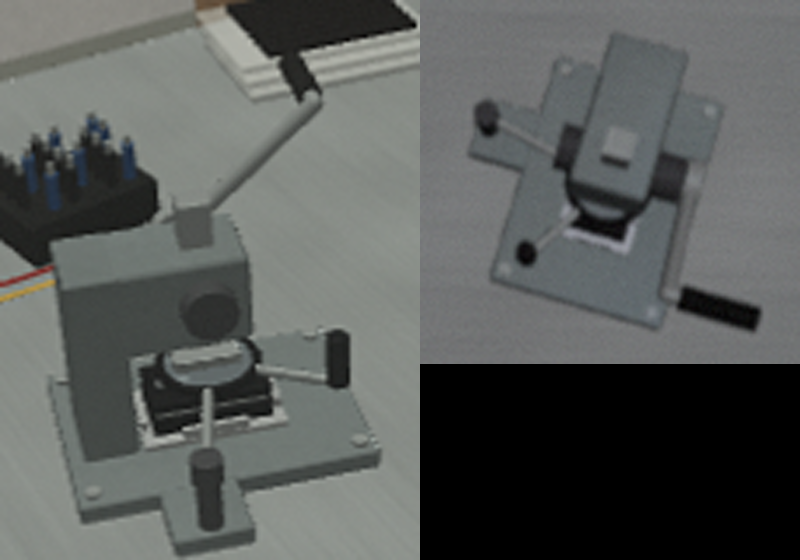

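The enlarged crop shows the grip mid at scene (265.8,147.8), and the upright knob at scene (276.6, 220–235) and top (273.1,204.7). In the top view the base plate's front corners are at about (262.1,212.5) and (316.4,228.3), and the pivot post is at (261,162).

```bash
python3 - <<'E'
from plant import *
from h import *
s,t=camera_info("scene"),camera_info("top")
k=tri(s,(276.4,227.5),t,(273.1,204.7)); g=tri(s,(265.8,147.8),t,(334,222.1))
print("knob",k,onz(t,(273.1,204.7),.115),"grip",g)
e1,e2=onz(t,(322.3,218.5),g[0][2]),onz(t,(345.7,225.5),g[0][2]); print("gripends",e1,e2)
FL,FR=onz(t,(262.1,212.5),.02),onz(t,(316.4,228.3),.02); piv=onz(t,(261.3,161.8),.1)
print(FL,FR,np.linalg.norm(FR-FL),"post",piv)
h1,h2=onz(t,(240+196/3.167,125+32/3.167),.205),onz(t,(240+268/3.167,125+55/3.167),.205); print("head back",h1,h2)
for a,b in((e1,e2),(FL,FR),(h1,h2)):
    d=b-a; print("yaw",np.degrees(np.arctan2(d[0],-d[1])))
# fit planar pose from knob(lens 0?), grip, front corners, post
def fit(loc,W):
    loc=np.array(loc,float);W=np.array(W)[:,:2];a=loc-loc.mean(0);b=W-W.mean(0)
    th=np.arctan2((a[:,0]*b[:,1]-a[:,1]*b[:,0]).sum(),(a*b).sum());R=np.array([[np.cos(th),-np.sin(th)],[np.sin(th),np.cos(th)]])
    o=W.mean(0)-R@loc.mean(0); return np.degrees(th),o,R,W-(loc@R.T+o)
th,o,R,res=fit([(-.13,-.13),(-.105,.06)],[g[0],k[0]]);print(th,o,res)
hf1,hf2=h1,h2
th,o,R,res=fit([(-.13,-.13),(.12,.04),(.12,-.04)],[g[0],h1,h2]);print("grip+head",th,o,res)
l=R.T@(k[0][:2]-o);print("knob local",l,"post local",R.T@(piv[:2]-o),"FL",R.T@(FL[:2]-o),"FR",R.T@(FR[:2]-o))
E
```

```text
knob (array([0.5483297 , 0.01210927, 0.10019278]), np.float64(0.002149014498905702)) [0.54521056 0.01247555 0.115     ] grip (array([ 0.47374784, -0.16774963,  0.27313038]), np.float64(0.0006849304220799251))
gripends [ 0.48335949 -0.13370344  0.27313038] [ 0.46418064 -0.20128855  0.27313038]
[0.53092478 0.05249679 0.02      ] [ 0.47825231 -0.13974673  0.02      ] 0.19932878005064247 post [0.69453076 0.0557723  0.1       ]
head back [ 0.75617063 -0.07594731  0.205     ] [ 0.73345598 -0.14787973  0.205     ]
yaw -15.842527264472281
yaw -15.322344971000799
yaw -17.524957274042347
-15.02639571985487 [ 0.63359527 -0.07448047] [[-0.00058826 -0.00141864]
 [ 0.00058826  0.00141864]]
grip+head -15.927703235660415 [ 0.63109088 -0.07879362] [[ 0.00334125  0.00037798]
 [-0.00129026 -0.00268713]
 [-0.00205098  0.00230915]]
knob local [-0.10452983  0.06470135] post local [0.0240762 0.1468092] FL [-0.13234986  0.09876201] FR [-0.1302439  -0.10055565]
```

Emit:
move_arm --pt "0.02 -0.04 0 0 0 0.02 0.085" --pt "0.04 -0.08 0 0 0 0.04 0.085" --pt "0.06 -0.12 0 0 0 0.06 0.085" --pt "0.08 -0.16 0 0 0 0.08 0.085" --pt "0.1 -0.2 0 0 0 0.1 0.085" --pt "0.12 -0.24 0 0 0 0.12 0.085" --pt "0.14 -0.28 0 0 0 0.135 0.085" --pt "0.16 -0.32 0 0 0 0.135 0.085" --grip_force 40

```text
time: 1.1
tool_pos: [0.4162, 0.276, 0.2449]
orientation: [[-0.964, 0.266, -0.0], [0.266, 0.964, -0.0], [0.0, -0.0, -1.0]]
contact_force: [1.5, 0.4, 0.2]
width: 0.0847
grip_force: 0.0
```

Emit:
move_arm --pt "0.02 -0.04 0 0 0 0 0.085" --pt "0.04 -0.08 0 0 0 0 0.085" --pt "0.06 -0.12 0 0 0 0 0.085" --pt "0.08 -0.16 0 0 0 0 0.085" --pt "0.1 -0.2 0 0 0 0 0.085" --pt "0.12 -0.24 0 0 0 0 0.085" --pt "0.125 -0.265 0 0 0 0 0.085" --pt "0.125 -0.265 0 0 0 0 0.085"

```text
time: 2.1
tool_pos: [0.541, 0.0112, 0.2448]
orientation: [[-0.963, 0.269, -0.001], [0.269, 0.963, 0.0], [0.001, -0.0, -1.0]]
contact_force: [-0.4, 0.1, -0.0]
width: 0.0849
grip_force: 0.0
```

```bash
python3 - <<'E'
from plant import *
from h import *
s=read_state();print(s["time"],s["q"],s["tool_pos"],s["contact_force"])
i=camera_info("wrist");print(i["vfov"],i["tvec"]);cv2.imwrite("pics/w1.png",grab_frame("wrist")[:,:,::-1])
print(proj(i,[[.546,.012,.125],[.474,-.168,.273]]))
E
```

```text
2.1 [-1.08289644e+01 -5.31937265e-01  1.05226748e+02  3.84863125e-03
  7.53654867e+01 -8.52143842e+01] [0.54098509 0.0111755  0.24475971] [-0.35127684  0.06251432 -0.00337875]
71.73649896838488 [-0.15731646 -0.5329125   0.2208236 ]
[[ 284.86177483  215.11883485]
 [-140.87012342  274.60441014]]
```

View pics/w1.png

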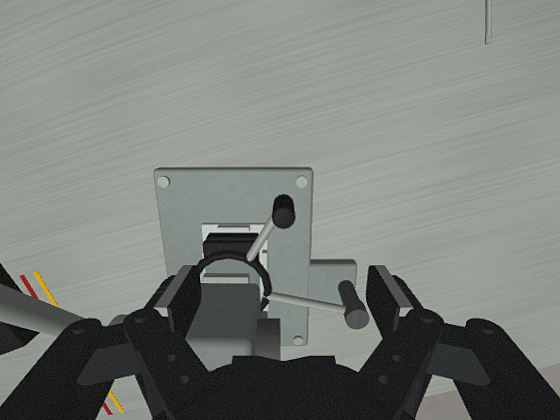

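The wrist view shows the knob's top at about (284,216), where the prediction was (285,215), so the fix holds. The knob stands clear between the fingers, and I can descend.

Emit:
move_arm --pt "0.005 0.001 -0.02 0 0 0 0.085" --pt "0.005 0.001 -0.04 0 0 0 0.085" --pt "0.005 0.001 -0.06 0 0 0 0.085" --pt "0.005 0.001 -0.08 0 0 0 0.085" --pt "0.005 0.001 -0.1 0 0 0 0.085" --pt "0.005 0.001 -0.12 0 0 0 0.085" --pt "0.005 0.001 -0.135 0 0 0 0.085" --pt "0.005 0.001 -0.135 0 0 0 0.085"

```text
time: 3.15
tool_pos: [0.5449, 0.0143, 0.1091]
orientation: [[-0.964, 0.266, -0.003], [0.266, 0.964, 0.001], [0.003, -0.0, -1.0]]
contact_force: [0.6, -0.4, -0.1]
width: 0.0852
grip_force: 0.0
```

Emit:
move_arm --pt "0 0 0 0 0 0 0.015" --pt "0 0 0 0 0 0 0.015" --pt "0 0 0 0 0 0 0.015" --pt "0 0 0 0 0 0 0.015" --pt "0 0 0 0 0 0 0.015" --pt "0 0 0 0 0 0 0.015" --pt "0 0 0 0 0 0 0.015" --pt "0 0 0 0 0 0 0.015"

```text
time: 4.15
tool_pos: [0.546, 0.0132, 0.1108]
orientation: [[-0.964, 0.266, -0.0], [0.266, 0.964, -0.0], [0.0, -0.001, -1.0]]
contact_force: [-3.6, -1.3, 6.1]
width: 0.0202
grip_force: 39.0
```

```bash
python3 - <<'E'
import numpy as np
th=np.radians(-15.5);R=np.array([[np.cos(th),-np.sin(th)],[np.sin(th),np.cos(th)]])
v=R@np.array([-.135,-.09])
for a in np.arange(0,1.31,.0625):
    c,s=np.cos(a),np.sin(a);w=np.array([c*v[0]+s*v[1],-s*v[0]+c*v[1]]);print(round(a,4),np.round(w-v,4))
E
```

```text
0.0 [0. 0.]
0.0625 [-0.0029  0.0097]
0.125 [-0.0051  0.0196]
0.1875 [-0.0067  0.0296]
0.25 [-0.0077  0.0397]
0.3125 [-0.0081  0.0498]
0.375 [-0.0078  0.06  ]
0.4375 [-0.0069  0.0701]
0.5 [-0.0054  0.0801]
0.5625 [-0.0033  0.09  ]
0.625 [-0.0005  0.0998]
0.6875 [0.0029 0.1093]
0.75 [0.0068 0.1187]
0.8125 [0.0114 0.1277]
0.875 [0.0165 0.1365]
0.9375 [0.0221 0.1449]
1.0 [0.0282 0.153 ]
1.0625 [0.0349 0.1607]
1.125 [0.042  0.1679]
1.1875 [0.0495 0.1747]
1.25 [0.0575 0.181 ]
```

Emit:
move_arm --pt "-0.003 0.01 0 0 0 -0.0625 0.015" --pt "-0.005 0.02 0 0 0 -0.125 0.015" --pt "-0.007 0.03 0 0 0 -0.1875 0.015" --pt "-0.008 0.04 0 0 0 -0.25 0.015" --pt "-0.008 0.05 0 0 0 -0.3125 0.015" --pt "-0.008 0.06 0 0 0 -0.375 0.015" --pt "-0.007 0.07 0 0 0 -0.4375 0.015" --pt "-0.005 0.08 0 0 0 -0.5 0.015"

```text
time: 5.15
tool_pos: [0.5445, 0.093, 0.111]
orientation: [[-0.717, 0.697, 0.01], [0.697, 0.717, -0.001], [-0.008, 0.006, -1.0]]
contact_force: [13.0, -1.9, -7.9]
width: 0.0206
grip_force: 39.5
```

Emit:
move_arm --pt "0.006 0.012 0 0 0 -0.08 0.015" --pt "0.01 0.025 0 0 0 -0.16 0.015" --pt "0.015 0.037 0 0 0 -0.24 0.015" --pt "0.02 0.049 0 0 0 -0.32 0.015" --pt "0.026 0.06 0 0 0 -0.4 0.015" --pt "0.033 0.071 0 0 0 -0.48 0.015" --pt "0.042 0.081 0 0 0 -0.56 0.015" --pt "0.052 0.091 0 0 0 -0.65 0.015"

```text
time: 6.15
tool_pos: [0.5976, 0.1806, 0.1109]
orientation: [[-0.148, 0.989, 0.01], [0.989, 0.148, -0.007], [-0.009, 0.009, -1.0]]
contact_force: [14.4, -19.6, -6.1]
width: 0.021
grip_force: 40.2
```

Emit:
move_arm --pt "0 0 0 0 0 0 0.06" --pt "0 0 0 0 0 0 0.06" --pt "0 0 0 0 0 0 0.06" --pt "0 0 0.01 0 0 0 0.06" --pt "0 0 0.03 0 0 0 0.06" --pt "0 0 0.06 0 0 0 0.06" --pt "0 0 0.11 0 0 0 0.06" --pt "0 0 0.16 0 0 0 0.06"

```text
time: 7.15
tool_pos: [0.5929, 0.1846, 0.2736]
orientation: [[-0.151, 0.989, 0.002], [0.989, 0.151, 0.0], [0.0, 0.002, -1.0]]
contact_force: [0.3, -0.8, -0.6]
width: 0.0597
grip_force: 0.0
```

```bash
python3 - <<'E'
from plant import *
from h import *
s=read_state();print(s["time"],s["q"],s["tool_pos"],s["contact_force"])
cv2.imwrite("pics/s2.png",cv2.resize(grab_frame("scene")[120:330,160:440,::-1],(800,600),interpolation=2))
E
```

```text
7.15 [ 6.84087091e+00  8.88261656e+00  9.22134241e+01  4.69564003e-03
  7.87984607e+01 -1.81960635e+00] [0.59292826 0.18455824 0.27363527] [ 0.32543138 -0.81324917 -0.61579481]
```

View pics/s2.png

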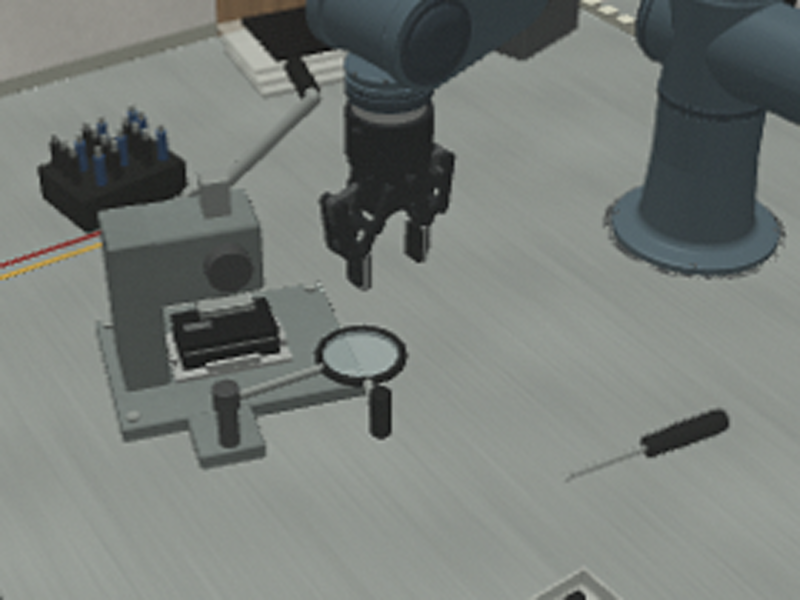

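The scene view shows the lens fully swung out: rim at about (362,355) in the crop, well clear of the case at (225,330). The lever is still up and nothing else has moved. Next is the lever.

Emit:
move_arm --pt "0 -0.01 0.04 0 0 -0.05 0.085" --pt "0 -0.03 0.09 0 0 -0.11 0.085" --pt "-0.01 -0.07 0.13 0 0 -0.17 0.085" --pt "-0.02 -0.12 0.15 0 0 -0.23 0.085" --pt "-0.03 -0.17 0.15 0 0 -0.29 0.085" --pt "-0.04 -0.22 0.15 0 0 -0.35 0.085" --pt "-0.05 -0.27 0.15 0 0 -0.42 0.085" --pt "-0.055 -0.32 0.15 0 0 -0.422 0.085"

```text
time: 8.2
tool_pos: [0.5372, -0.1368, 0.4222]
orientation: [[0.268, 0.963, 0.003], [0.963, -0.268, -0.001], [-0.0, 0.003, -1.0]]
contact_force: [1.4, -0.1, -0.1]
width: 0.0851
grip_force: 0.0
```

Emit:
move_arm --pt "0 -0.02 0 0.023 0.084 0 0.085" --pt "0 -0.04 0 0.047 0.169 0 0.085" --pt "0 -0.05 0 0.07 0.253 0 0.085" --pt "0 -0.05 0 0.094 0.337 0 0.085" --pt "0 -0.05 0 0.117 0.422 0 0.085" --pt "0 -0.05 0 0.14 0.506 0 0.085" --pt "0 -0.05 0 0.164 0.59 0 0.085" --pt "0 -0.05 0 0.187 0.6745 0 0.085"

```text
time: 9.2
tool_pos: [0.538, -0.1854, 0.4219]
orientation: [[0.268, 0.737, -0.621], [0.964, -0.205, 0.172], [-0.001, -0.644, -0.765]]
contact_force: [0.1, -0.9, 0.0]
width: 0.0847
grip_force: 0.0
```

```bash
python3 - <<'E'
from plant import *
from h import *
s=read_state();print(s["time"],s["q"],s["tool_pos"],s["orientation"],s["contact_force"])
i=camera_info("wrist");cv2.imwrite("pics/w3.png",grab_frame("wrist")[:,:,::-1])
Y=np.array([.2672,.9636,0]);C=np.array([.473,-.167,.273])
print(proj(i,[C,C+.0375*Y,C-.0375*Y]))
E
```

```text
9.2 [-27.20922626  20.27563375  69.26941362  -9.79553513 129.56825196
 -15.23816912] [ 0.53798654 -0.1854085   0.42193441] [[ 2.67569292e-01  7.36647508e-01 -6.21093490e-01]
 [ 9.63538307e-01 -2.05083025e-01  1.71857160e-01]
 [-7.77582752e-04 -6.44431069e-01 -7.64662012e-01]] [ 0.12449597 -0.86709794  0.04135528]
[[325.96967427 199.69372797]
 [327.58578792 162.88852547]
 [324.41676963 233.81154351]]
```

View pics/w3.png

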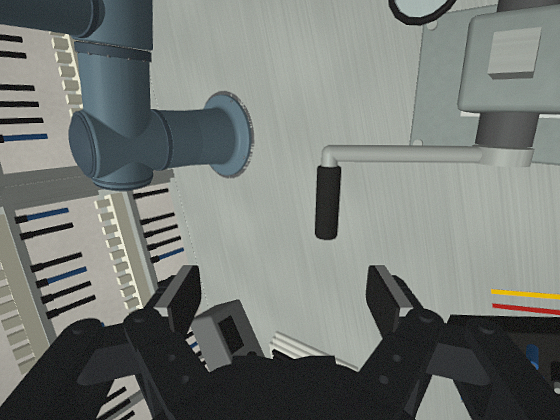

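The grip appears at (327.5,202), where the prediction was (326,200), and it lies square between the open fingers. I'll approach along the tool axis.

Emit:
move_arm --pt "-0.002 0.001 -0.02 0 0 0 0.085" --pt "-0.003 0.002 -0.04 0 0 0 0.085" --pt "-0.005 0.002 -0.06 0 0 0 0.085" --pt "-0.006 0.002 -0.076 0 0 0 0.085" --pt "-0.022 0.006 -0.096 0 0 0 0.085" --pt "-0.038 0.011 -0.116 0 0 0 0.085" --pt "-0.053 0.015 -0.135 0 0 0 0.085" --pt "-0.068 0.019 -0.153 0 0 0 0.085"

```text
time: 10.25
tool_pos: [0.4692, -0.1663, 0.2662]
orientation: [[0.268, 0.737, -0.621], [0.964, -0.205, 0.172], [-0.0, -0.644, -0.765]]
contact_force: [0.7, -1.0, -1.1]
width: 0.0851
grip_force: 0.0
```

Emit:
move_arm --pt "0 0 0 0 0 0 0.085" --pt "0 0 0 0 0 0 0.04" --pt "0 0 0 0 0 0 0.015" --pt "0 0 0 0 0 0 0.015" --pt "0 0 0 0 0 0 0.015" --pt "0 0 0 0 0 0 0.015" --pt "0 0 0 0 0 0 0.015" --pt "0 0 0 0 0 0 0.015" --grip_force 90

```text
time: 11.25
tool_pos: [0.4698, -0.1666, 0.2687]
orientation: [[0.268, 0.736, -0.622], [0.963, -0.205, 0.172], [-0.001, -0.645, -0.764]]
contact_force: [-2.8, 0.2, 5.1]
width: 0.022
grip_force: 88.1
```

```bash
python3 - <<'E'
import numpy as np
from plant import *
s=read_state();print(s["q"],s["tool_pos"],s["contact_force"],s["torque"],s["width"],s["grip_force"])
X=np.array([.9636,-.2672,0]);Y=np.array([.2672,.9636,0]);Z=np.array([0,0,1.])
def tcp(a):
    t=.7-a; C=-.17*np.cos(t)*X+.17*np.sin(t)*Z
    return C+.005*(-np.sin(t)*X-np.cos(t)*Z)
for a in np.arange(0,1.1,.05): print(round(a,3),np.round(tcp(a)-tcp(0),4),np.round(-a*Y,4))
E
```

```text
[-28.48950217  16.12860747  90.32265064  -9.06630025 112.75757416
 -13.4602346 ] [ 0.46976838 -0.16655038  0.26873889] [-2.83080327  0.16295825  5.13645764] [0.16825242 0.63988364 0.00750819] 0.021990179912272503 88.12262892723083
0.0 [0. 0. 0.] [-0. -0. -0.]
0.05 [-0.0049  0.0014 -0.0068] [-0.0134 -0.0482 -0.    ]
0.1 [-0.0095  0.0026 -0.0138] [-0.0267 -0.0964 -0.    ]
0.15 [-0.0138  0.0038 -0.0211] [-0.0401 -0.1445 -0.    ]
0.2 [-0.0177  0.0049 -0.0286] [-0.0534 -0.1927 -0.    ]
0.25 [-0.0212  0.0059 -0.0363] [-0.0668 -0.2409 -0.    ]
0.3 [-0.0244  0.0068 -0.0441] [-0.0802 -0.2891 -0.    ]
0.35 [-0.0271  0.0075 -0.0521] [-0.0935 -0.3373 -0.    ]
0.4 [-0.0295  0.0082 -0.0602] [-0.1069 -0.3854 -0.    ]
0.45 [-0.0315  0.0087 -0.0685] [-0.1202 -0.4336 -0.    ]
0.5 [-0.0331  0.0092 -0.0768] [-0.1336 -0.4818 -0.    ]
0.55 [-0.0343  0.0095 -0.0852] [-0.147 -0.53  -0.   ]
0.6 [-0.0351  0.0097 -0.0937] [-0.1603 -0.5782 -0.    ]
0.65 [-0.0355  0.0098 -0.1022] [-0.1737 -0.6263 -0.    ]
0.7 [-0.0354  0.0098 -0.1107] [-0.187  -0.6745 -0.    ]
0.75 [-0.035   0.0097 -0.1192] [-0.2004 -0.7227 -0.    ]
0.8 [-0.0341  0.0095 -0.1276] [-0.2138 -0.7709 -0.    ]
0.85 [-0.0329  0.0091 -0.136 ] [-0.2271 -0.8191 -0.    ]
0.9 [-0.0312  0.0087 -0.1444] [-0.2405 -0.8672 -0.    ]
0.95 [-0.0291  0.0081 -0.1526] [-0.2538 -0.9154 -0.    ]
1.0 [-0.0267  0.0074 -0.1607] [-0.2672 -0.9636 -0.    ]
1.05 [-0.0238  0.0066 -0.1687] [-0.2806 -1.0118 -0.    ]
```

Emit:
move_arm --pt "-0.005 0.001 -0.007 -0.013 -0.048 0 0.015" --pt "-0.0095 0.0025 -0.014 -0.027 -0.096 0 0.015" --pt "-0.014 0.004 -0.021 -0.04 -0.1445 0 0.015" --pt "-0.018 0.005 -0.0285 -0.053 -0.193 0 0.015" --pt "-0.021 0.006 -0.036 -0.067 -0.241 0 0.015" --pt "-0.0245 0.007 -0.044 -0.08 -0.289 0 0.015" --pt "-0.027 0.0075 -0.052 -0.0935 -0.337 0 0.015" --pt "-0.0295 0.008 -0.06 -0.107 -0.385 0 0.015"

```text
time: 12.25
tool_pos: [0.4415, -0.1586, 0.2092]
orientation: [[0.268, 0.921, -0.282], [0.963, -0.256, 0.078], [-0.0, -0.292, -0.956]]
contact_force: [3.3, 2.1, 6.6]
width: 0.0219
grip_force: 88.9
```

Emit:
move_arm --pt "-0.002 0.0005 -0.008 -0.013 -0.048 0 0.015" --pt "-0.0035 0.001 -0.0165 -0.027 -0.096 0 0.015" --pt "-0.005 0.0015 -0.025 -0.04 -0.1445 0 0.015" --pt "-0.0055 0.0015 -0.0335 -0.053 -0.193 0 0.015" --pt "-0.006 0.0015 -0.042 -0.067 -0.241 0 0.015" --pt "-0.006 0.0015 -0.0505 -0.08 -0.289 0 0.015" --pt "-0.0055 0.0015 -0.059 -0.0935 -0.337 0 0.015" --pt "-0.0045 0.0015 -0.0675 -0.107 -0.385 0 0.015"

```text
time: 13.25
tool_pos: [0.4374, -0.1574, 0.1421]
orientation: [[0.268, 0.958, 0.099], [0.963, -0.266, -0.028], [-0.001, 0.103, -0.995]]
contact_force: [-0.7, 3.2, 10.8]
width: 0.022
grip_force: 89.4
```

Emit:
move_arm --pt "0.001 -0.0005 -0.0085 -0.013 -0.048 0 0.015" --pt "0.003 -0.001 -0.017 -0.027 -0.096 0 0.015" --pt "0.004 -0.001 -0.021 -0.034 -0.12 0 0.015" --pt "0.005 -0.0015 -0.025 -0.04 -0.1445 0 0.015" --pt "0.006 -0.0015 -0.029 -0.047 -0.169 0 0.015" --pt "0.0075 -0.002 -0.033 -0.053 -0.193 0 0.015" --pt "0.008 -0.002 -0.0365 -0.053 -0.193 0 0.015" --pt "0.008 -0.002 -0.0365 -0.053 -0.193 0 0.015"

```text
time: 14.25
tool_pos: [0.4456, -0.1598, 0.1071]
orientation: [[0.267, 0.92, 0.286], [0.964, -0.255, -0.079], [-0.0, 0.297, -0.955]]
contact_force: [-14.8, 8.3, 28.6]
width: 0.0215
grip_force: 91.7
```

Emit:
move_arm --pt "0 0 -0.002 0 0 0 0.015" --pt "0 0 -0.004 0 0 0 0.015" --pt "0 0 -0.004 0 0 0 0.015" --pt "0 0 -0.004 0 0 0 0.015" --pt "0 0 -0.004 0 0 0 0.015" --pt "0 0 -0.004 0 0 0 0.015" --pt "0 0 -0.004 0 0 0 0.015" --pt "0 0 -0.004 0 0 0 0.015"

```text
time: 15.25
tool_pos: [0.4461, -0.1599, 0.1062]
orientation: [[0.265, 0.921, 0.286], [0.964, -0.253, -0.079], [-0.0, 0.296, -0.955]]
contact_force: [-40.9, 19.0, 64.6]
width: 0.0219
grip_force: 96.4
```

```bash
python3 - <<'E'
from plant import *
from h import *
s=read_state();print(s["time"],s["tool_pos"],s["contact_force"])
cv2.imwrite("pics/s4.png",cv2.resize(grab_frame("scene")[150:300,180:380,::-1],(800,600),interpolation=2))
E
```

```text
15.25 [ 0.44605142 -0.15992991  0.1061545 ] [-40.92190008  18.96826558  64.55861626]
```

View pics/s4.png

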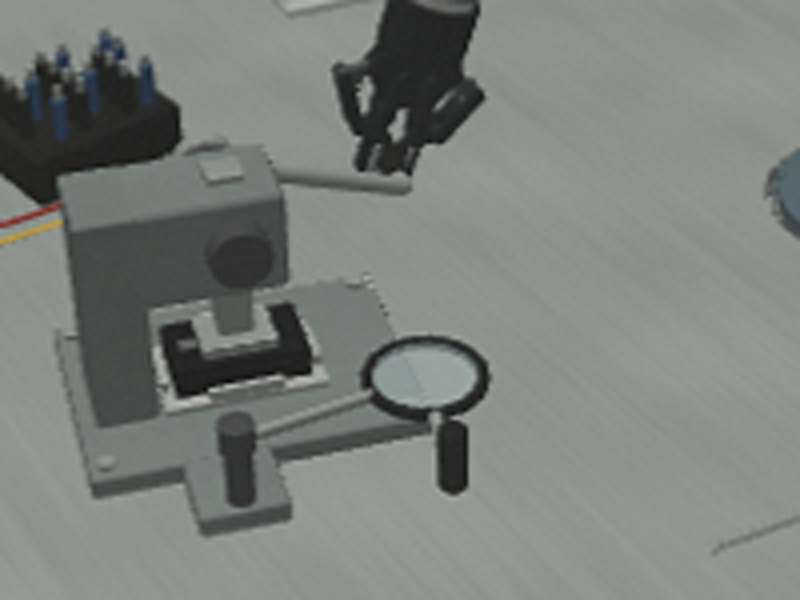

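The view shows the lever down at its stop with the ram foot on the closed cover at (235,325). The force rose with no further motion, which confirms the stop. I'll ease it back slowly now.

Emit:
move_arm --pt "0 0 0.004 0 0 0 0.015" --pt "-0.0005 0 0.0075 0 0 0 0.015" --pt "-0.003 0.0005 0.0155 0.013 0.048 0 0.015" --pt "-0.005 0.001 0.0235 0.027 0.096 0 0.015" --pt "-0.007 0.0015 0.032 0.04 0.1445 0 0.015" --pt "-0.008 0.002 0.0405 0.053 0.193 0 0.015" --pt "-0.009 0.0025 0.049 0.067 0.241 0 0.015" --pt "-0.0095 0.0025 0.0575 0.08 0.289 0 0.015"

```text
time: 16.3
tool_pos: [0.436, -0.1571, 0.1596]
orientation: [[0.268, 0.963, 0.001], [0.963, -0.268, -0.001], [-0.0, 0.001, -1.0]]
contact_force: [2.0, 2.5, 8.3]
width: 0.0221
grip_force: 89.1
```

Emit:
move_arm --pt "0 0 0.0085 0.013 0.048 0 0.015" --pt "0.0005 0 0.017 0.027 0.096 0 0.015" --pt "0.001 -0.0005 0.0255 0.04 0.1445 0 0.015" --pt "0.0025 -0.0005 0.034 0.053 0.193 0 0.015" --pt "0.004 -0.001 0.042 0.067 0.241 0 0.015" --pt "0.006 -0.0015 0.0505 0.08 0.289 0 0.015" --pt "0.0085 -0.0025 0.0585 0.0935 0.337 0 0.015" --pt "0.011 -0.003 0.0665 0.107 0.385 0 0.015"

```text
time: 17.3
tool_pos: [0.4466, -0.16, 0.2257]
orientation: [[0.268, 0.888, -0.375], [0.963, -0.247, 0.103], [-0.001, -0.389, -0.921]]
contact_force: [3.1, -1.0, 5.8]
width: 0.0218
grip_force: 88.9
```

Emit:
move_arm --pt "0.003 -0.001 0.008 0.013 0.048 0 0.015" --pt "0.0065 -0.002 0.0155 0.027 0.096 0 0.015" --pt "0.0105 -0.003 0.023 0.04 0.1445 0 0.015" --pt "0.015 -0.004 0.0305 0.053 0.193 0 0.015" --pt "0.0195 -0.0055 0.0375 0.067 0.241 0 0.015" --pt "0.0245 -0.007 0.044 0.08 0.289 0 0.015" --pt "0.026 -0.0075 0.046 0.08 0.289 0 0.015" --pt "0.026 -0.0075 0.046 0.08 0.289 0 0.015"

```text
time: 18.3
tool_pos: [0.4699, -0.1665, 0.2689]
orientation: [[0.268, 0.732, -0.626], [0.963, -0.204, 0.174], [-0.0, -0.65, -0.76]]
contact_force: [-9.7, 0.9, 0.4]
width: 0.0219
grip_force: 92.3
```

Emit:
move_arm --pt "0 0 0 0 0 0 0.025" --pt "0 0 0 0 0 0 0.03" --pt "0 0 0 0 0 0 0.04" --pt "0 0 0 0 0 0 0.06" --pt "0 0 0 0 0 0 0.085" --pt "0 0 0 0 0 0 0.085" --pt "0.006 -0.002 0.008 0 0 0 0.085" --pt "0.018 -0.005 0.022 0 0 0 0.085"

```text
time: 19.3
tool_pos: [0.4897, -0.1721, 0.2917]
orientation: [[0.268, 0.736, -0.621], [0.963, -0.205, 0.172], [-0.0, -0.645, -0.764]]
contact_force: [-0.6, -0.0, -0.6]
width: 0.0849
grip_force: 0.0
```

Emit:
move_arm --pt "0.014 -0.004 0.018 0 0 0 0.085" --pt "0.028 -0.008 0.036 0 0 0 0.085" --pt "0.042 -0.012 0.053 0 0 0 0.085" --pt "0.056 -0.015 0.07 0 0 0 0.085" --pt "0.063 -0.017 0.1 0 0 0 0.085" --pt "0.063 -0.017 0.13 0 0 0 0.085" --pt "0.063 -0.017 0.15 0 0 0 0.085" --pt "0.063 -0.017 0.15 0 0 0 0.085"

```text
time: 20.3
tool_pos: [0.5528, -0.1892, 0.4431]
orientation: [[0.268, 0.739, -0.618], [0.963, -0.206, 0.171], [-0.001, -0.641, -0.767]]
contact_force: [-1.2, -0.1, 0.0]
width: 0.0848
grip_force: 0.0
```

```bash
python3 - <<'E'
from plant import *
from h import *
s=read_state();print(s["time"],s["tool_pos"],s["contact_force"])
cv2.imwrite("pics/s5.png",cv2.resize(grab_frame("scene")[120:330,160:440,::-1],(800,600),interpolation=2))
E
```

```text
20.3 [ 0.55284058 -0.18915485  0.44310791] [-1.19417035 -0.09481468  0.03436443]
```

View pics/s5.png

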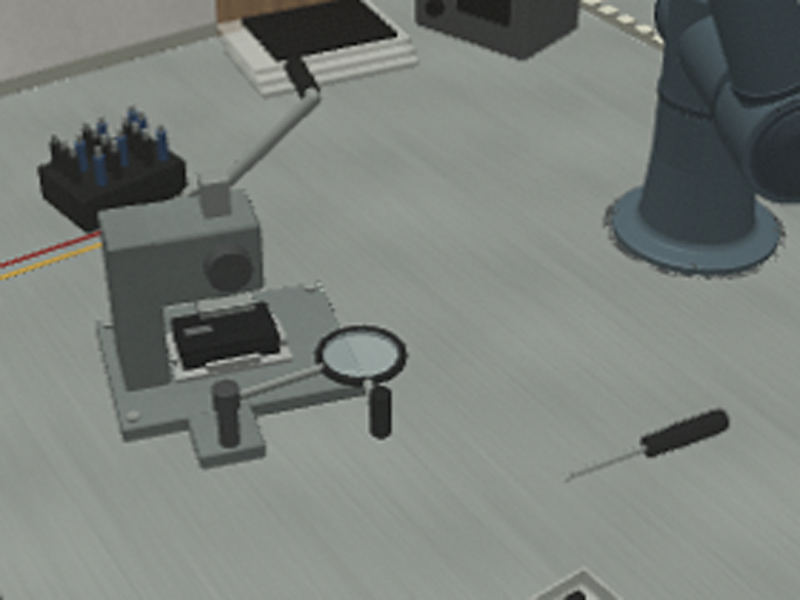

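The view shows the lever home (grip at (300,78), the same pixel as before), the cover shut with no gap line at (225,335), and the lens still swung out at (362,355). The bystanders haven't moved and the arm is clear, so I'm handing in.

```bash
python3 -c "
from plant import *
print(finish_job())"
```

```text
the job is handed in; nothing more can be done
None
```

The job is handed in: the lens is swung out, the cover was snapped shut with the lever held at its stop for over a second, and the lever was eased back home. `finish_job()` gave no verdict, but the last picture shows the lever home, the cover shut, the case in its nest and the bystanders unmoved.

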